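# Stand the longest and shortest wax moulds between their coolers

## Robot

A 6-joint arm with a two-finger parallel gripper is mounted at the origin on the work surface. World frame = base frame: x ahead of the robot, y to its left, z up, the work surface at z = 0. Lengths are in m, angles in rad, forces in N, time in s.
With the tool pointing down it reaches from about 0.35 to 0.775 m from the base axis. Payload 7.3 kg.
Tool frame: the origin (TCP) lies between the finger pads; the fingertips stand 14 mm ahead of it and the grasp point (between the pads) lies 5 mm behind it; z points along the fingers, y is the line along which they close (so a half turn about z gives the same grasp; the last joint's range is limited). The gripper opens to 92 mm and grips with 3 to 60 N. Pads are 19 mm wide; open, the fingers measure 130 mm over their backs; the gripper's body (75 mm by 190 mm) begins 47 mm behind the grasp point.
Start: joints at [0.979, 0.342, 1.524, -0, 1.275, -0.146], TCP at [0.226, 0.474, 0.241] pointing down, gripper open.
Joint ranges: [-2.53, 2.53], [-0.77, 2.02], [0.04, 2.7], [-1, 4.14], [0.28, 2.66], [-3.11, 3.11]. Speed limits (rad/s): [2.57, 2.57, 3.14, 3.14, 3.14, 3.14].

## Interface

Orientations are given as [roll, pitch, yaw] about the fixed x, y, z axes, in that order (R = Rz(yaw) Ry(pitch) Rx(roll)).
In Python, from cell import robot, eyes gives the robot as it stands. The module is installed in compiled form; this text tells all that it offers.
- The arm moves only by the shell command python3 -m handwheel 'ROWS' [FORCE]. ROWS is JSON, one flat list of numbers, 5 for each row, row after row: the shift along the world's x, y, z in mm, then the turn about the world's z in rad, then the opening, from 0 (shut) to 1 (fully open). In form: [x, y, z, spin, jaw, x, y, z, spin, jaw, ...]. A call has 1 to 8 rows; each row shifts and turns the commanded pose from where the row before left it; what a row does not reach is not made up. A row lasts 1/10 s, in which the tool goes at most 50 mm and 8.59 degrees, less where a joint would pass 70% of its speed; a pose out of reach is approached as far as the arm can. A call with a gripper value outside its range is refused whole. The fingers move at their own pace and stop on an object; FORCE is the grip in N (left out, the last holds). Time passes only in rows, so rows that do not move let the fingers close. It gives the time, the measured TCP pose, the force, the opening and the grip force at its end, in the units of the state.
- robot.observe(): the state, without advancing time (a new reading comes with each control period).
- eyes.read_camera(name): name is "side" or "top" or "wrist"; returns (picture, depth): 480x640x3 uint8, blue, green, red; 480x640 float32, m along the optical axis (not along the pixel's ray), 0 where there is no reading.
- eyes.calibration(name): a dict with "fx", "fy", "cx", "cy" (pixels), "dist_coeffs" ([k1, k2, p1, p2, k3] as OpenCV has them; the pictures are not rectified), "world_to_cam" (4x4, takes a point from world to camera coordinates). Camera axes: x right, y down, z forward; pixel columns grow to the right and rows downward; lengths in m; the calibration is good to about 2 mm. A picture is of the moment at which its call begins: read the wrist's pose just before it. calibration takes no time and is no camera call; for the wrist camera it gives the pose at the moment of the call.
- robot.hand_in(): hands the job in; it is judged then, once.
The state is a dict: "time": time; "qpos": joint angles; "qvel": joint speeds; "joint_efforts": joint torques, N m; "tool_pos": TCP position; "tool_rot": TCP orientation; "contact_force": force on the tool from outside, world axes, zero at the start; "torque": the same for the moment, N m; "opening": finger opening in m; "grip_force": force on a finger pad.
Only numpy, scipy, OpenCV 4.12 (cv2) and the standard library are available. Lean on these libraries where they do the work, as an engineer would, in place of code of your own. Each camera call takes 0.05 s, during which the arm holds its last target. There are 200 camera calls.

## Task

Take the longest and the shortest of the three pink moulds out of the leaning rack and stand them upright, gate up, on the steel plate to cool: the longest midway between the tall blue-capped cooler and the white-capped one, the shortest midway between the low yellow-capped cooler and the white-capped one. Each should stand in line with the row of coolers, its metal side plates squarely facing the two coolers beside it. Leave the middle-length mould in its pocket and do not disturb the spray can, the bowl or the spatula.

Things in the scene. Friction and masses are not known exactly. Their poses are not given: they have to be found in the camera images.
- rack: Grey fixed rack, base 120 x 280 mm, three pockets at y = -85, 0, 85 mm. Origin: centre of the row, on the table. Mould feet rest at x = 0, z = 35 mm on a floor sloping 28 degrees; moulds lean on a back plate 60 mm high at +x, between low fences 22 mm high, 3 mm off their side plates. Open at the top and at -x: lift moulds out along their length.
- mould_long: Longest mould: block with a pink rubber core between two aluminium side plates, brass gate in its top end. 45 mm (x) by 34 mm (y, across the plates) by 140 mm long (z). Origin: centre of its foot; z runs to the gate end. Starts in any of the three rack pockets, foot down, its top leaning 28 degrees towards the rack's +x.
- mould_middle: Middle-length mould: block with a pink rubber core between two aluminium side plates, brass gate in its top end. 45 mm (x) by 34 mm (y, across the plates) by 115 mm long (z). Origin: centre of its foot; z runs to the gate end. Starts in any of the three rack pockets, foot down, its top leaning 28 degrees towards the rack's +x. Stays there.
- mould_short: Shortest mould: block with a pink rubber core between two aluminium side plates, brass gate in its top end. 45 mm (x) by 34 mm (y, across the plates) by 90 mm long (z). Origin: centre of its foot; z runs to the gate end. Starts in any of the three rack pockets, foot down, its top leaning 28 degrees towards the rack's +x.
- plate: Flat steel cooling plate, fixed, 130 mm (x) by 400 mm (y), 4 mm thick. Origin: centre of its underside on the table, so its top is 4 mm above the table. The three coolers stand in a row along its y.
- cooler_tall: Tall finned aluminium cooling block with a blue cap, 110 mm tall, fixed on the steel plate. 70 mm along its x, 30 mm along its y (the direction of the row). Origin: centre of its underside, on the plate's top. At either end of the row, its centre 160 mm from the white-capped cooler's.
- cooler_mid: Medium-height finned aluminium cooling block with a white cap, 80 mm tall, fixed on the steel plate. 70 mm along its x, 30 mm along its y (the direction of the row). Origin: centre of its underside, on the plate's top. In the middle of the row.
- cooler_low: Low finned aluminium cooling block with a yellow cap, 50 mm tall, fixed on the steel plate. 70 mm along its x, 30 mm along its y (the direction of the row). Origin: centre of its underside, on the plate's top. At the other end of the row, its centre 160 mm from the white-capped cooler's.
- spray_can: Spray can with a green label, 52 mm in diameter, 150 mm tall, loose, standing beyond the work. Origin: centre of its underside.
- bowl: White bowl, 100 mm across, 45 mm high, loose, beyond the work. Origin: centre of its underside.
- spatula: Spatula, 190 mm long, lying loose beyond the work. Origin: under its middle, on the table; its handle points to its -x.

How it is judged:
At the end, for the whole second after the job is handed in: Long and short mould upright (0.06 rad), gate up, at rest on the plate, each centre 72-88 mm from its end cooler and from the white-capped cooler, within 12 mm of the row line, side plates square to the coolers (0.17 rad); middle mould within 20 mm of its start (horizontal distance between mould_long and cooler_tall between 0.072 and 0.088 m and horizontal distance between mould_long and cooler_mid between 0.072 and 0.088 m and x of mould_long in the frame of cooler_tall between -0.012 and 0.012 m and angle between the y axis of mould_long and the y axis of cooler_tall, either way round below 0.17 rad and angle between each of mould_long, mould_short's own z axis and vertical below 0.06 rad and linear speed of each of mould_long, mould_short below 0.02 m/s and height (world z) of mould_long between -0.002 and 0.01 m and horizontal distance between mould_short and cooler_low between 0.072 and 0.088 m and horizontal distance between mould_short and cooler_mid between 0.072 and 0.088 m and x of mould_short in the frame of cooler_low between -0.012 and 0.012 m and angle between the y axis of mould_short and the y axis of cooler_low, either way round below 0.17 rad and height (world z) of mould_short between -0.002 and 0.01 m and distance of mould_middle from where it was at the start of the episode below 0.02 m); the robot touches nothing.
It fails at once if the middle-length mould is moved by more than 20 mm (distance of mould_middle from where it was at the start of the episode above 0.02 m).
It fails at once if the spray can, bowl or spatula is moved by more than 30 mm (distance of any of spray_can, bowl, spatula from where it was at the start of the episode above 0.03 m).
It also fails if it takes over 64 s, if anything falls off the work surface, if the arm or the gripper's body presses on something with over 40 N, if the wrist force passes 120 N, or if a joint passes its speed limit or range.

## Working session

There is one attempt and no reset: what is moved stays moved. The work goes in short steps, Python scripts to look and compute and a shell command to move; the robot and the scene stay as the last step left them, time stands still between calls to the robot, and variables do not carry over. Pictures are saved under pics/ and viewed, at most 10 in all, crops included, and the job is handed in when it is done.

```bash
mkdir -p pics
python3 - <<'E'
from cell import robot, eyes
import cv2,numpy as np
s=robot.observe();print({k:np.round(v,3).tolist() for k,v in s.items()})
for n in("top","side"):
    p,d=eyes.read_camera(n);cv2.imwrite(f"pics/{n}0.png",p);np.save(f"pics/{n}0.npy",d)
    c=eyes.calibration(n);print(n,c['fx'],c['fy'],c['cx'],c['cy'],c['dist_coeffs'],np.round(c['world_to_cam'],3).tolist(),(d>0).mean())
E
```

```text
{'time': 0.0, 'qpos': [0.979, 0.343, 1.525, -0.0, 1.275, -0.146], 'qvel': [0.0, -0.002, -0.002, -0.0, -0.001, -0.001], 'joint_efforts': [-0.001, -43.124, -24.422, 0.072, 0.056, -0.0], 'tool_pos': [0.226, 0.473, 0.24], 'tool_rot': [-3.14, -0.0, 2.696], 'contact_force': [0.47, 0.397, -0.45], 'torque': [-0.043, 0.015, -0.012], 'grip_force': 0.0, 'opening': 0.092}
top 434.5849120043922 434.5849120043922 317.81397387815935 241.09909122941096 [-0.06966366  0.          0.          0.          0.        ] [[0.137, -0.991, 0.004, -0.067], [-0.967, -0.135, -0.215, 0.614], [0.213, 0.026, -0.977, 0.774], [0.0, 0.0, 0.0, 1.0]] 0.9960416666666667
side 487.71648827819484 487.71648827819484 320.660818877161 238.70254071834447 [-0.07822845  0.          0.          0.          0.        ] [[0.988, -0.155, -0.004, -0.629], [-0.104, -0.647, -0.756, 0.106], [0.115, 0.747, -0.655, 1.048], [0.0, 0.0, 0.0, 1.0]] 0.99591796875
```

View pics/top0.png

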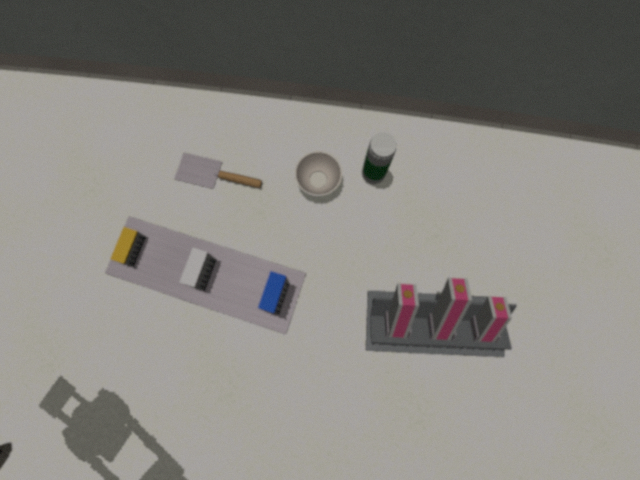

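View pics/side0.png

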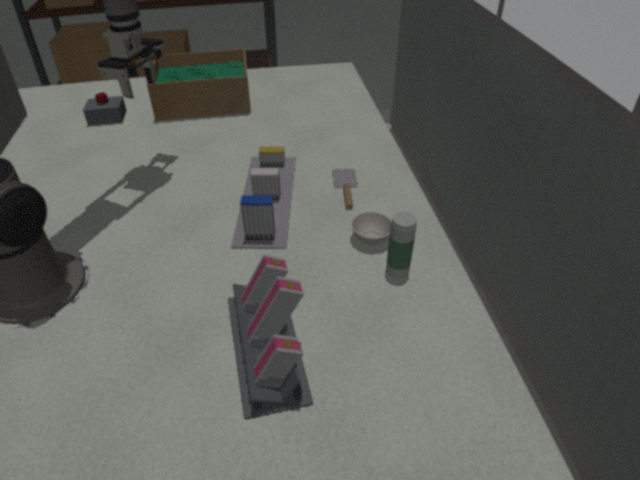

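The top view shows the caps: yellow (127,246), white (199,268) and blue (275,292). The rack holds the moulds with gates at about (407,294), (459,288) and (499,307), the middle pocket's mould looking longest. The side view confirms this: the long mould is in the middle pocket, leaning +x. Next I'll measure with masks and depth.

```bash
cat > h.py <<'E'
from cell import robot, eyes
import cv2,numpy as np
def cloud(n,p=None,d=None):
    c=eyes.calibration(n)
    if p is None: p,d=eyes.read_camera(n)
    v,u=np.mgrid[:480,:640]
    K=np.array([[c['fx'],0,c['cx']],[0,c['fy'],c['cy']],[0,0,1]])
    q=cv2.undistortPoints(np.stack([u,v],-1).reshape(-1,1,2).astype(float),K,np.array(c['dist_coeffs'])).reshape(480,640,2)
    P=np.dstack([q,np.ones((480,640))])*d[...,None]
    M=np.linalg.inv(c['world_to_cam'])
    return p,P@M[:3,:3].T+M[:3,3]
def rect(P):
    r=cv2.minAreaRect((P[:,:2]*1000).astype(np.float32));return np.round(r[0],1),np.round(r[1],1),round(r[2],1)
E
python3 - <<'E'
from h import *
for n in("top","side"):
    p=cv2.imread(f"pics/{n}0.png");d=np.load(f"pics/{n}0.npy")
    p,W=cloud(n,p,d);h=cv2.cvtColor(p,cv2.COLOR_BGR2HSV);H,S,V=[h[...,i].astype(int) for i in range(3)];Z=W[...,2]*1000
    X,Y=W[...,0],W[...,1]
    ok=(d>0)
    print(n,"table z",np.median(Z[ok&(abs(X-.4)<.2)&(abs(Y)<.4)]))
    box=(X>.2)&(X<.7)&(Y>-.6)&(Y<.6)
    for nm,hz,m in(("blue",114,(H>100)&(H<130)&(S>150)),("yellow",54,(H>15)&(H<32)&(S>150)),("white",84,(V>130)&(S<60))):
        m=m&ok&box&(abs(Z-hz)<6)
        k,lab,st,_=cv2.connectedComponentsWithStats(m.astype(np.uint8))
        for j in np.argsort(-st[1:,4])[:2]+1:
            q=W[lab==j]
            if len(q)>30: print(nm,len(q),np.round(np.median(q,0)*1000,1),rect(q))
    m=((H>155)&(H<178)&(S>110))&ok&box
    k,lab,st,ce=cv2.connectedComponentsWithStats(cv2.dilate(m.astype(np.uint8),np.ones((5,5))))
    for j in range(1,k):
        if st[j,4]<60: continue
        q=W[(lab==j)&m];x,y,w,hh,_=st[j]
        g=np.zeros_like(m);g[y:y+hh,x:x+w]=1;g&=(H>10)&(H<30)&(S>80)&ok&(Z>90)
        print("pink",ce[j].round(),"n",len(q),"lo",np.round(np.percentile(q,2,0)*1000),"hi",np.round(np.percentile(q,98,0)*1000),"gate",g.sum(),np.round(np.median(W[g],0)*1000,1) if g.sum() else None)
E
```

```text
top table z 0.03756282919242793
blue 569 [503.8  84.5 113.3] (array([503.8,  84.7]), array([27.4, 66.1]), 79.9)
yellow 462 [558.9 398.6  53.1] (array([559.3, 399.5]), array([29.4, 65.8]), 78.4)
white 578 [531.5 243.7  83.4] (array([532. , 243.7]), array([31.2, 68.8]), 79.8)
pink [454. 309.] n 576 lo [ 468. -248.   54.] hi [ 565. -225.  168.] gate 44 [ 549.2 -233.9  159.7]
pink [405. 311.] n 495 lo [ 460. -164.   50.] hi [ 546. -143.  146.] gate 42 [ 530.7 -150.8  137.4]
pink [496. 320.] n 369 lo [ 474. -335.   50.] hi [ 548. -314.  124.] gate 38 [ 532.5 -322.1  114.4]
side table z 2.1348489886687805
blue 213 [505.1  81.8 115.8] (array([503.5,  83.6]), array([30.5, 62.7]), 85.6)
white 94 [529.8 243.1  86.7] (array([529.7, 242.3]), array([22.6, 60.9]), 84.9)
pink [256. 277.] n 173 lo [ 459. -161.   57.] hi [ 521. -145.  147.] gate 6 [ 525.8 -151.6  141.8]
pink [282. 264.] n 21 lo [ 537. -155.  128.] hi [ 545. -142.  133.] gate 5 [ 533.4 -150.5  137.8]
pink [266. 305.] n 291 lo [ 467. -245.   54.] hi [ 539. -227.  169.] gate 8 [ 544.  -233.6  163.1]
pink [297. 286.] n 32 lo [ 556. -240.  149.] hi [ 565. -224.  156.] gate 5 [ 552.7 -234.7  159.2]
pink [268. 354.] n 269 lo [ 473. -333.   52.] hi [ 524. -314.  125.] gate 15 [ 528.4 -322.1  117.7]
pink [295. 345.] n 52 lo [ 538. -329.  104.] hi [ 549. -312.  112.] gate 13 [ 535.5 -321.4  113.9]
```

```bash
python3 -m handwheel '[20,-44,3,0.066,0.65,20,-44,3,0.066,0.65,20,-44,3,0.066,0.65,20,-44,3,0.066,0.65,20,-44,0,0.066,0.65,20,-44,0,0.066,0.65,20,-44,0,0.066,0.65,20,-44,0,0.064,0.65]' 30
python3 -m handwheel '[19,-44,0,0,0.65,19,-44,0,0,0.65,19,-44,0,0,0.65,19,-44,0,0,0.65,19,-44,0,0,0.65,19,-44,0,0,0.65,19,-44,0,0,0.65,19,-44,0,0,0.65]'
python3 -m handwheel '[0,0,0,0,0.65,0,0,0,0,0.65]'
```

```text
time: 0.9
tool_pos: [0.3866, 0.1199, 0.2527]
tool_rot: [3.141, 0.0, -3.059]
contact_force: [1.0, 0.2, -1.3]
opening: 0.0595
grip_force: 0.0
time: 1.7
tool_pos: [0.5386, -0.2322, 0.2523]
tool_rot: [3.141, -0.001, -3.062]
contact_force: [1.3, 0.3, 0.9]
opening: 0.0599
grip_force: 0.0
time: 1.9
tool_pos: [0.538, -0.231, 0.2515]
tool_rot: [3.14, -0.002, -3.063]
contact_force: [0.0, 0.6, -0.6]
opening: 0.06
grip_force: 0.0
```

```bash
python3 -m handwheel '[0,-4,-40,0,0.65,0,0,-40,0,0.65,0,0,-30,0,0.65,0,0,-10,0,0.65,0,0,0,0,0.65]' 15
python3 -m handwheel '[0,0,0,0,0.2,0,0,0,0,0.2,0,0,0,0,0.2,0,0,0,0,0.2]'
python3 -m handwheel '[5,0,10,0,0.2,5,0,10,0,0.2,5,0,10,0,0.2,0,0,0,0,0.2]'
python3 - <<'E'
from h import *
p,d=eyes.read_camera("side");cv2.imwrite("pics/side1.png",cv2.resize(p[200:430,180:420],None,fx=2.4,fy=2.4))
E
```

```text
time: 2.4
tool_pos: [0.5378, -0.233, 0.132]
tool_rot: [3.14, -0.002, -3.06]
contact_force: [0.1, 0.2, 0.2]
opening: 0.0596
grip_force: 0.0
time: 2.8
tool_pos: [0.5388, -0.2344, 0.1338]
tool_rot: [-3.141, 0.002, -3.061]
contact_force: [-0.1, 0.2, 3.4]
opening: 0.0337
grip_force: 15.0
time: 3.2
tool_pos: [0.555, -0.2348, 0.1648]
tool_rot: [-3.139, 0.003, -3.061]
contact_force: [0.1, 0.5, -2.3]
opening: 0.0337
grip_force: 15.0
```

View pics/side1.png

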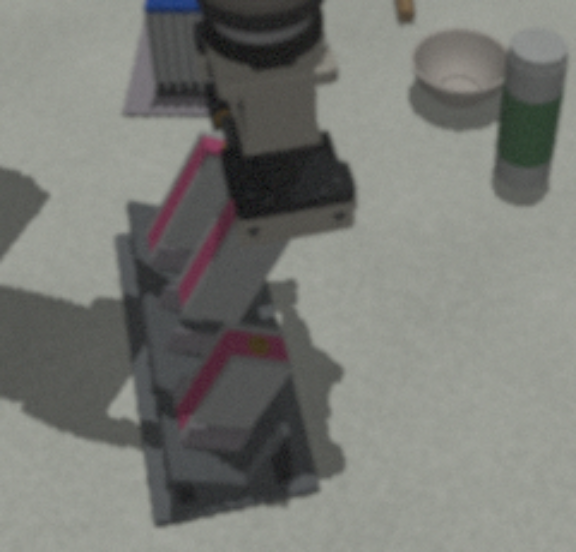

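The side crop shows the long mould gripped and lifted, still leaning 28° (front edge from (235,205) to (180,300)), with the others undisturbed. I'll carry it over its slot and lower the grip force there so it can swing plumb.

```bash
python3 -m handwheel '[12,1,23,0,0.2,12,1,23,0,0.2,12,1,23,0,0.2,12,1,23,0,0.2,0,0,0,0,0.2]' 15
python3 -m handwheel '[-10,40,0,-0.03,0.2,-10,44,0,-0.03,0.2,-10,44,0,-0.03,0.2,-10,44,0,-0.03,0.2,-10,44,0,-0.03,0.2,-10,44,0,-0.03,0.2,-9,44,0,-0.03,0.2,-8,44,0,-0.03,0.2]'
python3 -m handwheel '[-8,43,0,-0.014,0.2,0,0,0,0,0.2,0,0,0,0,0.2]'
cat >> h.py <<'E'
def pose(n,lo,hi,save=None):
    p,W=cloud(n)
    h=cv2.cvtColor(p,cv2.COLOR_BGR2HSV);H,S=h[...,0],h[...,1]
    m=(H>155)&(H<178)&(S>100)&np.all((W>lo)&(W<hi),-1)
    q=W[m]
    if save: cv2.imwrite(save,p)
    if len(q)<15: print(n,"few",len(q));return
    k=(q[:,2]*200).astype(int)
    c=np.array([np.median(q[k==j],0) for j in np.unique(k) if (k==j).sum()>3])
    fx=np.polyfit(c[:,2],c[:,0],1);fy=np.polyfit(c[:,2],c[:,1],1)
    print(n,len(q),"z",c[0,2].round(3),c[-1,2].round(3),"slopes dx/dz,dy/dz",fx[0].round(3),fy[0].round(3),"mid",c.mean(0).round(4))
E
python3 - <<'E'
from h import *
for n in("top","side"): pose(n,[.35,.08,.05],[.7,.25,.4],f"pics/{n}2.png")
E
```

```text
time: 3.75
tool_pos: [0.6033, -0.2306, 0.2575]
tool_rot: [-3.139, 0.005, -3.061]
contact_force: [0.8, 0.6, -4.6]
opening: 0.0339
grip_force: 15.0
time: 4.55
tool_pos: [0.5223, 0.1189, 0.2531]
tool_rot: [-3.141, -0.003, 2.98]
contact_force: [0.5, 0.4, -3.5]
opening: 0.0341
grip_force: 15.0
time: 4.85
tool_pos: [0.515, 0.1611, 0.2533]
tool_rot: [-3.14, -0.002, 2.97]
contact_force: [0.8, -0.5, -3.5]
opening: 0.0338
grip_force: 15.0
top 316 z 0.169 0.347 slopes dx/dz,dy/dz 0.342 -0.416 mid [0.465  0.1652 0.2115]
side few 0
```

```bash
python3 -m handwheel '[3,3,-40,0,0.2,0,0,-40,0,0.2,0,0,-30,0,0.2,0,0,-13,0,0.2,0,0,0,0,0.2,0,0,0,0,0.2]' 15
python3 - <<'E'
from h import *
for n in("top","side"): pose(n,[.35,.08,.01],[.7,.25,.145],f"pics/{n}3.png")
E
python3 -m handwheel '[0,0,0,0,0.2,0,0,0,0,0.2,0,0,0,0,0.2]' 7
python3 - <<'E'
from h import *
for n in("top","side"): pose(n,[.35,.08,.01],[.7,.25,.145],f"pics/{n}4.png")
a=cv2.imread("pics/top4.png")[140:380,180:420];b=cv2.imread("pics/side4.png")[100:340,150:390]
cv2.imwrite("pics/c4.png",cv2.resize(np.hstack([a,b]),None,fx=1.65,fy=1.65))
E
```

```text
time: 5.55
tool_pos: [0.5199, 0.1626, 0.132]
tool_rot: [-3.142, 0.0, 2.966]
contact_force: [0.1, -0.6, -3.0]
opening: 0.0339
grip_force: 15.0
top 184 z 0.049 0.116 slopes dx/dz,dy/dz 0.529 -0.083 mid [0.468  0.1701 0.0824]
side few 0
time: 5.95
tool_pos: [0.5195, 0.1638, 0.1322]
tool_rot: [3.141, 0.001, 2.968]
contact_force: [0.1, 0.3, -2.7]
opening: 0.034
grip_force: 7.0
top 195 z 0.048 0.116 slopes dx/dz,dy/dz 0.515 -0.098 mid [0.4674 0.1714 0.0826]
side few 0
```

View pics/c4.png

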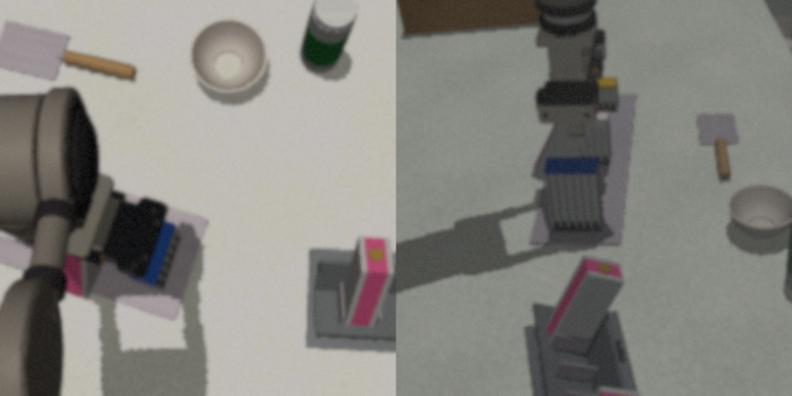

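Left crop (top): the mould is under the gripper beside the blue cap, pink front at (75,270), still tilted. Right crop (side): the gripper is clear above the blue cooler at (575,165). I'll try lower grip forces just above the plate.

```bash
python3 -m handwheel '[-1,0,-8,0,0.2,0,0,0,0,0.2,0,0,0,0,0.2,0,0,0,0,0.2]' 4
python3 - <<'E'
from h import *
pose("top",[.35,.08,.01],[.7,.25,.145])
E
python3 -m handwheel '[0,0,0,0,0.2,0,0,0,0,0.2,0,0,0,0,0.2]' 3
python3 - <<'E'
from h import *
pose("top",[.35,.08,.01],[.7,.25,.145])
E
```

```text
time: 6.45
tool_pos: [0.5184, 0.1637, 0.1237]
tool_rot: [3.142, -0.0, 2.968]
contact_force: [0.2, -0.7, -3.6]
opening: 0.034
grip_force: 4.0
top 74 z 0.027 0.072 slopes dx/dz,dy/dz 0.242 -0.08 mid [0.4793 0.1709 0.0501]
time: 6.8
tool_pos: [0.5184, 0.1637, 0.1238]
tool_rot: [3.141, 0.0, 2.968]
contact_force: [0.2, -0.8, -2.8]
opening: 0.0343
grip_force: 3.0
top 70 z 0.029 0.072 slopes dx/dz,dy/dz 0.256 -0.096 mid [0.4792 0.1705 0.05  ]
```

At 4 N it swung to about 14°. Next I'll use edge contact on the plate: shift +x, touch down, then draw back -x to bring it upright.

```bash
python3 -m handwheel '[9,-2,0,0,0.2,9,-1,0,0,0.2,9,-2,0,0,0.2,0,0,-4,0,0.2,0,0,-3,0,0.2,0,0,0,0,0.2]' 4
python3 -m handwheel '[0,0,-2,0,0.2,-4,1,0,0,0.2,-4,1,0,0,0.2,-4,0,0,0,0.2,0,0,0,0,0.2]' 4
python3 - <<'E'
from h import *
pose("top",[.35,.08,.01],[.7,.25,.145])
E
```

```text
time: 7.45
tool_pos: [0.5458, 0.1587, 0.117]
tool_rot: [3.141, 0.001, 2.968]
contact_force: [0.2, -1.0, 1.8]
opening: 0.0341
grip_force: 4.0
time: 7.95
tool_pos: [0.5322, 0.161, 0.1144]
tool_rot: [3.142, -0.002, 2.968]
contact_force: [-1.1, -0.9, -0.3]
opening: 0.0339
grip_force: 4.0
top few 0
```

```bash
python3 -m handwheel '[-4,1,0,0,0.2,-4,1,0,0,0.2,-4,1,0,0,0.2,-2,0,0,0,0.2,0,0,0,0,0.2]' 4
python3 - <<'E'
from h import *
pose("top",[.35,.08,.005],[.7,.25,.145],"pics/top5.png")
a=cv2.imread("pics/top5.png")[180:380,180:420];b,_=eyes.read_camera("side");b=b[130:330,180:350];w,_=eyes.read_camera("wrist")
cv2.imwrite("pics/c5.png",np.hstack([cv2.resize(a,(390,325)),cv2.resize(w,(400,325))]))
cv2.imwrite("pics/b5.png",b)
E
```

```text
time: 8.5
tool_pos: [0.5189, 0.1637, 0.1146]
tool_rot: [-3.141, -0.001, 2.968]
contact_force: [0.2, -0.0, -3.2]
opening: 0.034
grip_force: 4.0
top few 0
```

View pics/c5.png

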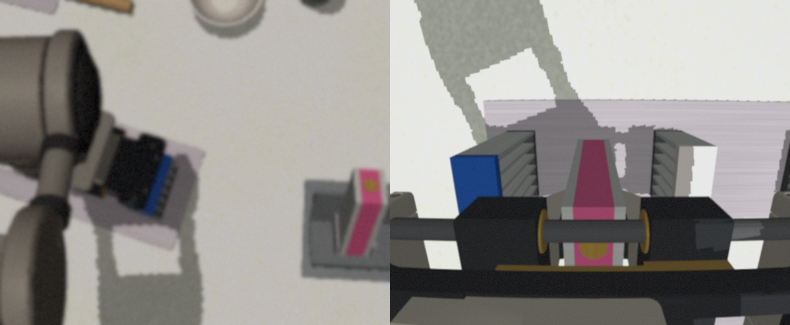

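In the wrist view, the mould's pink face at (593,170) is midway between the blue cooler (475,180) and the white one (700,170), with the gate at (595,250). I'll get the tilt from the wrist depth.

Run:
```python
from h import *
pose("wrist",[.45,.12,.005],[.6,.21,.145])
p,W=cloud("wrist");h=cv2.cvtColor(p,cv2.COLOR_BGR2HSV)
m=(h[...,0]>155)&(h[...,1]>100)&(W[...,2]<.135)&(W[...,1]<.2)&(W[...,1]>.13)
q=W[m];
for z in np.arange(0,.14,.02):
    s=q[(q[:,2]>=z)&(q[:,2]<z+.02)]
    if len(s): print(z.round(2),len(s),np.median(s,0).round(4))
```

```text
wrist 6472 z 0.01 0.144 slopes dx/dz,dy/dz 0.086 -0.017 mid [0.4967 0.1686 0.0752]
0.0 126 [0.4926 0.169  0.0151]
0.02 274 [0.4935 0.1692 0.0305]
0.04 373 [0.4946 0.1688 0.0503]
0.06 498 [0.4957 0.1685 0.0705]
0.08 667 [0.4969 0.1686 0.0907]
0.1 949 [0.498  0.1682 0.1108]
0.12 1006 [0.499  0.168  0.1281]
```

```bash
python3 -m handwheel '[2,0,-1,0,0.2,0,0,-1,0,0.2,0,0,-1,0,0.2,0,0,0,0,0.2]' 4
python3 -m handwheel '[0,0,0,0,0.4,0,0,0,0,0.45,0,0,0,0,0.55,0,0,0,0,0.6,0,0,0,0,0.6]'
python3 - <<'E'
from h import *
pose("wrist",[.45,.12,.01],[.6,.21,.135])
E
```

```text
time: 9.15
tool_pos: [0.5222, 0.1635, 0.1127]
tool_rot: [3.141, 0.002, 2.968]
contact_force: [0.2, -1.3, 5.1]
opening: 0.034
grip_force: 4.0
time: 9.65
tool_pos: [0.5214, 0.1638, 0.1117]
tool_rot: [3.141, -0.0, 2.968]
contact_force: [0.2, 0.1, 0.2]
opening: 0.0545
grip_force: 0.0
wrist 3595 z 0.013 0.133 slopes dx/dz,dy/dz 0.026 -0.005 mid [0.4946 0.169  0.0726]
```

```bash
python3 -m handwheel '[0,0,30,0,0.6,0,0,40,0,0.6,0,0,40,0,0.6,0,0,40,0,0.6,0,-48,0,0.03,0.6,0,-48,0,0.03,0.6,0,-48,0,0.03,0.6,0,-48,0,0.03,0.6]'
python3 -m handwheel '[0,-48,0,0.03,0.6,0,-48,0,0.03,0.6,0,-49,0,0.03,0.6,0,-49,0,0.03,0.6,2,-49,0,0.014,0.6,2,-48,0,0,0.6,0,0,0,0,0.6,0,0,0,0,0.6]'
python3 - <<'E'
from h import *
pose("top",[.45,.1,.005],[.6,.22,.136])
p,W=cloud("top");h=cv2.cvtColor(p,cv2.COLOR_BGR2HSV)
m=(abs(W[...,2]-.144)<.004)&(W[...,1]>.1)&(W[...,1]<.22)&(W[...,0]>.4)&(W[...,0]<.6)
print(m.sum(),rect(W[m]),W[m].mean(0))
cv2.imwrite("pics/top6.png",p)
E
```

```text
time: 10.5
tool_pos: [0.5211, -0.0299, 0.2619]
tool_rot: [3.142, 0.001, 3.09]
contact_force: [1.4, 0.1, -0.3]
opening: 0.0548
grip_force: 0.0
time: 11.3
tool_pos: [0.5249, -0.3201, 0.2609]
tool_rot: [3.14, -0.001, -3.064]
contact_force: [1.0, 0.7, 0.1]
opening: 0.0548
grip_force: 0.0
top few 6
494 (array([515.4, 163.5]), array([34.8, 43.7]), 79.3) [0.51506001 0.16341507 0.14326281]
```

The long mould is standing at (515,163.5) with its top at 143 mm, about 2 mm off target and square. Now the short one.

```bash
python3 -m handwheel '[0,-3,-45,0,0.6,0,0,-45,0,0.6,0,0,-45,0,0.6,0,0,-20,0,0.6,0,0,-10,0,0.6,0,0,0,0,0.6,0,0,0,0,0.6]' 15
python3 -m handwheel '[0,0,0,0,0.2,0,0,0,0,0.2,0,0,0,0,0.2,0,0,0,0,0.2]'
python3 -m handwheel '[5,0,10,0,0.2,5,0,10,0,0.2,5,0,10,0,0.2,15,1,30,0,0.2,20,2,40,0,0.2,0,0,40,0,0.2,0,0,0,0,0.2,0,0,0,0,0.2]'
```

```text
time: 12.1
tool_pos: [0.5264, -0.3222, 0.0984]
tool_rot: [-3.14, 0.002, -3.06]
contact_force: [0.6, 0.1, -0.1]
opening: 0.0549
grip_force: 0.0
time: 12.5
tool_pos: [0.5256, -0.3225, 0.0976]
tool_rot: [-3.141, 0.001, -3.061]
contact_force: [-0.6, 1.0, 3.1]
opening: 0.0338
grip_force: 15.0
time: 13.3
tool_pos: [0.5757, -0.3192, 0.2377]
tool_rot: [-3.141, 0.001, -3.061]
contact_force: [0.5, 0.2, -4.4]
opening: 0.0339
grip_force: 15.0
```

```bash
python3 -m handwheel '[0,40,15,-0.03,0.2,-2,46,5,-0.03,0.2,-2,46,0,-0.03,0.2,-2,46,0,-0.03,0.2,-2,46,0,-0.03,0.2,-2,46,0,-0.03,0.2,-2,46,0,-0.03,0.2,-2,46,0,-0.03,0.2]'
python3 -m handwheel '[-2,46,0,-0.014,0.2,-3,46,0,0,0.2,-3,46,0,0,0.2,-3,46,0,0,0.2,-3,46,0,0,0.2,-2,46,0,0,0.2,0,0,0,0,0.2,0,0,0,0,0.2]'
```

```text
time: 14.1
tool_pos: [0.5599, 0.0444, 0.2548]
tool_rot: [-3.141, -0.004, 2.98]
contact_force: [0.8, -0.0, -2.7]
opening: 0.0339
grip_force: 15.0
time: 14.9
tool_pos: [0.5442, 0.3192, 0.2543]
tool_rot: [-3.139, -0.003, 2.97]
contact_force: [-0.1, -0.4, -3.6]
opening: 0.0337
grip_force: 15.0
```

```bash
python3 -m handwheel '[1,2,-45,0,0.2,0,0,-45,0,0.2,0,0,-45,0,0.2,0,0,-28,0,0.2,0,0,0,0,0.2,0,0,0,0,0.2]' 15
python3 -m handwheel '[0,0,0,0,0.2,0,0,0,0,0.2,0,0,0,0,0.2]' 4
python3 - <<'E'
from h import *
pose("wrist",[.4,.28,.01],[.65,.37,.09])
E
python3 -m handwheel '[0,0,0,0,0.2,0,0,0,0,0.2,0,0,0,0,0.2]' 3
python3 - <<'E'
from h import *
pose("wrist",[.4,.28,.01],[.65,.37,.09])
E
```

```text
time: 15.5
tool_pos: [0.5468, 0.3195, 0.0939]
tool_rot: [-3.141, -0.001, 2.966]
contact_force: [0.1, -0.1, -2.6]
opening: 0.0341
grip_force: 15.0
time: 15.8
tool_pos: [0.5471, 0.3209, 0.0954]
tool_rot: [3.14, 0.002, 2.968]
contact_force: [0.1, -0.1, -3.0]
opening: 0.0341
grip_force: 4.0
wrist 3348 z 0.043 0.088 slopes dx/dz,dy/dz 0.498 -0.09 mid [0.5062 0.3289 0.0652]
time: 16.15
tool_pos: [0.5464, 0.3208, 0.0938]
tool_rot: [3.142, 0.0, 2.968]
contact_force: [0.1, 1.0, -3.8]
opening: 0.0337
grip_force: 3.0
wrist 1890 z 0.019 0.088 slopes dx/dz,dy/dz 0.029 -0.005 mid [0.5238 0.3255 0.0526]
```

At 3 N it swung plumb. Lowering to the plate.

```bash
python3 -m handwheel '[-1,0,-5,0,0.2,0,0,-5,0,0.2,0,0,-4,0,0.2,0,0,-2,0,0.2,0,0,-1,0,0.2,0,0,-1,0,0.2,0,0,0,0,0.2]' 3
python3 - <<'E'
from h import *
pose("wrist",[.4,.28,.01],[.65,.37,.08])
E
```

```text
time: 16.9
tool_pos: [0.5458, 0.3206, 0.0761]
tool_rot: [3.141, 0.001, 2.968]
contact_force: [-0.2, -2.0, 3.4]
opening: 0.0335
grip_force: 3.0
wrist 1865 z 0.013 0.077 slopes dx/dz,dy/dz 0.0 -0.004 mid [0.5215 0.3257 0.045 ]
```

Contact made and upright; release, retreat, check.

```bash
python3 -m handwheel '[0,0,0,0,0.4,0,0,0,0,0.45,0,0,0,0,0.55,0,0,0,0,0.6,0,0,0,0,0.6]'
python3 -m handwheel '[0,0,40,0,0.6,0,0,45,0,0.6,0,0,45,0,0.6,0,0,45,0,0.6,-40,0,0,0,0.6,-40,20,0,0,0.6,-40,20,0,0,0.6,-40,20,0,0,0.6]'
python3 -m handwheel '[-20,40,0,0,0.6,-20,40,0,0,0.6,0,40,0,0,0.6,0,0,0,0,0.6,0,0,0,0,0.6]'
python3 - <<'E'
from h import *
p,W=cloud("top");h=cv2.cvtColor(p,cv2.COLOR_BGR2HSV);cv2.imwrite("pics/top9.png",p)
for z,y0,y1,n in((.144,.12,.21,"long"),(.094,.28,.36,"short"),(.114,.05,.12,"tall"),(.084,.21,.28,"mid"),(.054,.36,.44,"low")):
    m=(abs(W[...,2]-z)<.004)&(W[...,1]>y0)&(W[...,1]<y1)&(W[...,0]>.4)&(W[...,0]<.65)
    print(n,m.sum(),rect(W[m]),W[m].mean(0).round(4))
h=h.astype(int);m=(h[...,0]>10)&(h[...,0]<30)&(h[...,1]>80)&(abs(W[...,2]-.1374)<.006)&(W[...,1]<-.13)&(W[...,1]>-.17)
print("middle gate",m.sum(),np.median(W[m],0).round(4))
E
```

```text
time: 17.45
tool_pos: [0.5453, 0.3208, 0.0756]
tool_rot: [-3.142, -0.0, 2.968]
contact_force: [-0.3, -0.3, 0.1]
opening: 0.0545
grip_force: 0.0
time: 18.25
tool_pos: [0.3838, 0.381, 0.2509]
tool_rot: [3.141, 0.0, 2.967]
contact_force: [0.0, 0.8, 0.4]
opening: 0.055
grip_force: 0.0
time: 18.75
tool_pos: [0.3448, 0.5011, 0.2501]
tool_rot: [-3.141, -0.0, 2.969]
contact_force: [-0.4, 0.7, 0.1]
opening: 0.0553
grip_force: 0.0
long 495 (array([515.3, 163.3]), array([35.9, 43.5]), 80.0) [0.515  0.1633 0.1433]
short 422 (array([543.6, 320.4]), array([36.5, 43.5]), 80.2) [0.5434 0.3202 0.0932]
tall 647 (array([504.7,  86.2]), array([30.4, 68.8]), 79.3) [0.5042 0.0862 0.1134]
mid 595 (array([531.9, 243.2]), array([31.3, 69.2]), 79.1) [0.5315 0.2432 0.0833]
low 524 (array([559.6, 400.7]), array([33.6, 68.9]), 80.3) [0.5595 0.3998 0.0532]
middle gate 41 [ 0.5309 -0.1511  0.1386]
```

View pics/top9.png

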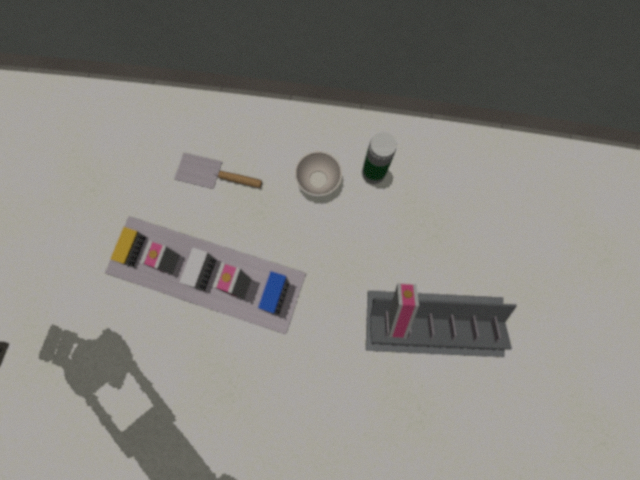

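The top view shows the long mould at (235,281) between blue and white, and the short one at (162,257) between yellow and white. The middle mould is still in its pocket and the loose items haven't moved. Each standing mould is 78–82 mm from its two coolers, within about 3 mm of the row line.

```bash
python3 -c "
from cell import robot
print(robot.hand_in())"
```

```text
the job is handed in; nothing more can be done
None
```

The job is handed in, with no verdict shown: by the last camera check, the long and short moulds stand upright on the plate, each centred between its two coolers to within about 3 mm, and nothing else has visibly moved.

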